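# Hang the used-tip bin on its keyhole mount

### The arm

A 7-joint arm with a two-finger parallel gripper is mounted at the origin on the work surface. World frame = base frame: x ahead of the robot, y to its left, z up, the work surface at z = 0. Lengths are in m, angles in rad, forces in N, time in s.
With the tool pointing down it reaches from about 0.4 to 0.9 m from the base axis. Payload 5.6 kg.
Tool frame: the origin (TCP) lies midway between the tips of the shut fingers; the grasp point (between the pads) lies 19 mm behind it; z points along the fingers, y is the line along which they close (so a half turn about z gives the same grasp; the last joint's range is limited). The gripper opens to 92 mm and grips with 3 to 60 N. Pads are 20 mm wide; open, the fingers measure 128 mm over their backs; the gripper's body (75 mm by 189 mm) begins 69 mm behind the grasp point.
Start: joints at [1.185, 0.468, -0.012, 1.603, 0.006, 1.071, -0.056], TCP at [0.218, -0.612, 0.215] pointing down, gripper open.
Joint ranges: [-2.53, 2.53], [-0.31, 2.02], [-1.57, 1.55], [0.28, 2.44], [-1.29, 4.43], [0.15, 1.84], [-2.92, 2.92]. Speed limits (rad/s): [2.57, 2.57, 3.14, 3.14, 3.14, 3.14, 3.14].

### API

Orientations are given as a 3x3 rotation matrix whose columns are the frame's x, y, z axes.
In Python, from station import env, effector, solver, viewer, workorder, search_frame, tip_of gives the robot as it stands. Calls block until the motion is done:
- env.reach(position, orientation): joint-space move of the TCP to a pose.
- env.movel(position, frame=None, rate=0.15): straight line of the TCP; frame=None keeps the orientation; rate is the mean speed in m/s.
- env.goto_joints(angles): joint-space move.
- effector.release() and effector.grasp(squeeze=None): open the fingers fully, or close them until they stop; squeeze is the grip in N (None keeps the last).
- env.pause(seconds).
- solver.inverse_kinematics(position, orientation): joint angles nearest the present ones, or None.
- env.sense(): the state.
- viewer.read_camera(name): name is "scene" or "side" or "wrist"; returns (picture, depth): 400x640x3 uint8, red, green, blue; 400x640 float32, m along the optical axis (not along the pixel's ray), 0 where there is no reading.
- viewer.camera_info(name): a dict with "intrinsics" (3x3 intrinsics, pixels), "dist_coeffs" ([k1, k2, p1, p2, k3] as OpenCV has them; the pictures are not rectified), "eye" and "rotation" of the camera in the world; the wrist camera has in their place "T_tool_cam" (4x4, takes a point from camera to tool coordinates, whose origin is the TCP and whose axes are the flange's). Camera axes: x right, y up, looking along -z (the intrinsics and any distortion apply to the point x, -y, -z); pixel columns grow to the right and rows downward; lengths in m; the calibration is good to about 2 mm. A picture is of the moment at which its call begins: read the wrist's pose just before it. camera_info takes no time and is no camera call.
A pose or a line that the arm cannot do raises env.PlanningError and nothing moves.
- workorder.finish_job(): hands the job in; it is judged then, once.
Trained networks look in the newest picture that a camera, given by its name, has taken for a name from the list of things; names that differ only in an ending like _2 or _b are one class to them, and where a whole thing is asked for, a point or a joint stands for the part that bears it (a point fixed in the world has none). Each returns a list of dicts, best first, with "score" (0 to 1); they miss things now and then, are a little off and sometimes report something else, mostly with a low value. They report only what shows in the picture. A call takes as long as a camera call.
- search_frame(camera, name): "at" ([x, y, z] in m, in world coordinates, good to about 4 mm: the middle of the surface that is visible of it).
- tip_of(camera, name): "at" ([x, y, z] in m, in world coordinates, good to about 4 mm: a listed point, or the origin of a listed thing).
The state is a dict: "t": time; "joint_positions": joint angles; "joint_velocities": joint speeds; "tau": joint torques, N m; "ee_pos": TCP position; "tcp_rot": TCP orientation; "wrist_force": force on the tool from outside, world axes, zero at the start; "moment": the same for the moment, N m; "gripper_width": finger opening in m; "grasp_force": force on a finger pad.
Only numpy, scipy, OpenCV 4.12 (cv2) and the standard library are available. Lean on these libraries where they do the work, as an engineer would, in place of code of your own. Each camera call takes 0.05 s, during which the arm holds its last target. There are 200 camera calls.

### The job

Hang the orange used-tip bin on the two studs at the end of the bench shelf: fit the large ends of its keyholes over both stud heads until the steel hanger plate lies flat on the mounting plate, then guide the bin down until it rests on the studs and let it go. Feel for the studs with a light touch (never push harder than about 25 N), and leave the tube rack, the bottle and the tip box where they stand.

Things in the scene. Friction and masses are not known exactly. Their poses are not given: they have to be found in the camera images.
- bin: Orange open bin, 84 deep (x) x 56 wide (y) x 120 mm tall, walls 3, 0.17-0.38 kg, standing on the bench; a steel hanger plate across its back, 4 thick (x -4 to 0), 140 wide (y +-70), z 30 to 118. Origin: underside height, mid-width, plane of the plate's back face. x out of the back, towards what it hangs on; z up. Bin proper x -88 to -4, y +-28. Hung, its axes are parallel to the shelf's.
- bin_grip (a point): (-46, 0, 100) mm in the bin's frame: where to take the bin from above, between its two flat outer sides 56 mm apart in y, 20 mm below the rim. Beside those sides, in front of the hanger plate, all is free.
- hole_left (a point): Keyhole at +y, through the hanger plate: centre of its round large end (19 mm across), in the plate's back face, at (0, 48, 85) mm in the bin's frame. From it a 9 mm wide slot runs straight up; its closed top end is at bin z 105.5.
- hole_right (a point): The same keyhole at -y: centre of its large end at (0, -48, 85) mm in the bin's frame.
- shelf: White bench shelf, fixed, 260 long (x) x 230 deep (y) x 215 mm tall, bottles in it, a flat carton 20 tall on its top board (x 140 to 240). Origin: bench level, mid-depth, plane of the face of the aluminium mounting plate on its stud end; x from that face into the shelf, z up; the bin hangs on the -x side. Mounting plate 200 wide (y), z 105 to 200, firm and rigid.
- stud_line (a point): (0, 0, 175) mm in the shelf's frame: stud height, mid-depth, in the mounting plate's face. Two steel studs stick out to -x here, 96 mm apart: shank 6 thick, 6 long, then a round head 15 across, 3 thick, front edge bevelled 1.5. Set by eye in level slotted holes: both studs sit at y = +-48 + d, d anywhere from -12 to 12 mm, NOT measured here: see or feel it.
- stud_face (a point): (-9, 0, 175) mm in the shelf's frame: the plane of the heads' outer faces (also not shifted by d). A plate that misses the heads stops here (bin origin at shelf x -9); with the heads through the large ends it goes on to x 0, with 2 mm play behind the heads. Heads centred in the large ends: bin origin at z 90; hung, slots resting on the shanks: z 72.5.
- rack: White rack of clear tubes with blue caps, 90 x 160 x 105 mm, loose; origin centre of its underside. Bystander.
- bottle: Glass bottle with blue cap, 70 mm across, 150 mm tall, loose; origin centre of its underside. Bystander.
- tipbox: Grey pipette-tip box with blue lid, 122 x 84 x 75 mm, loose; origin centre of its underside. Bystander.

How it is judged:
On the way, in this order (a step that is already met when the one before it is completed fails the run):
1. both stud heads are through the large ends of the keyholes and the hanger plate lies against the mounting plate (within 4 mm), the bin not yet let down (large ends within 4 mm of stud height) (x of each of hole_left, hole_right in the frame of shelf above -0.004 m and y of hole_left in the frame of shelf between 0.032 and 0.064 m and y of hole_right in the frame of shelf between -0.064 and -0.032 m and z of hole_left in the frame of shelf between 0.171 and 0.179 m and z of hole_right in the frame of shelf between 0.171 and 0.179 m), for 0.1 s.
2. the bin has been guided down, still in the fingers, until the tops of its slots are on the studs (both within 7 mm of home) (x of each of hole_left, hole_right in the frame of shelf above -0.004 m and y of hole_left in the frame of shelf between 0.032 and 0.064 m and y of hole_right in the frame of shelf between -0.064 and -0.032 m and z of each of hole_left, hole_right in the frame of shelf below 0.1645 m and contact force between the fingers and bin above 0.5 N), for 0.1 s.
At the end, for the whole second after the job is handed in: The bin hangs by both keyholes, let go and at rest: the centres of both large ends within 4 mm of the mounting plate's face and 153.5 to 161.5 mm above the bench (slots seated on the studs, about 157.5 mm), within 16 mm of 48 mm either side of mid-depth, the bin upright within 0.08 rad (x of each of hole_left, hole_right in the frame of shelf above -0.004 m and y of hole_left in the frame of shelf between 0.032 and 0.064 m and y of hole_right in the frame of shelf between -0.064 and -0.032 m and z of hole_left in the frame of shelf between 0.1535 and 0.1615 m and z of hole_right in the frame of shelf between 0.1535 and 0.1615 m and angle between bin's own z axis and vertical below 0.08 rad and linear speed of bin below 0.02 m/s and contact force between the fingers and bin below 0.1 N); the robot touches nothing.
It fails at once if the bin is pushed against the studs or the shelf with more than 25 N (contact force between bin and shelf above 25 N).
It fails at once if the tube rack, bottle or tip box is moved more than 15 mm (distance of any of rack, bottle, tipbox from where it was at the start of the episode above 0.015 m).
It also fails if it takes over 72 s, if anything falls off the work surface, if the arm or the gripper's body presses on something with over 40 N, if the wrist force passes 120 N, or if a joint passes its speed limit or range.

## Working session

There is one attempt and no reset: what is moved stays moved. The work goes in short steps, each a Python script; the robot and the scene stay as the last script left them, time stands still between calls to the robot, and variables do not carry over. Pictures are saved under pics/ and viewed, at most 10 in all, crops included, and the job is handed in when it is done.

```bash
mkdir -p pics; ls; python3 - <<'E'
from station import env, viewer, search_frame, tip_of
import cv2,numpy as np
for c in ("scene","side"):
    p,d=viewer.read_camera(c); cv2.imwrite(f"pics/{c}0.png",p[:,:,::-1]); np.savez(f"/tmp/{c}0.npz",p=p,d=d)
    i=viewer.camera_info(c); print(c,np.round(i["eye"],3),np.round(i["rotation"],3).tolist())
    for n in ("bin","hole_left","hole_right","bin_grip","shelf","stud_line","stud_face","rack","bottle","tipbox"):
        for f in (search_frame,tip_of):
            r=f(c,n)
            print(n,f.__name__,[(np.round(x["at"],3).tolist(),round(x["score"],2)) for x in r[:2]])
print(env.sense()["t"])
E
```

```text
pics
scene [1.056 0.777 0.799] [[-0.82, -0.377, 0.43], [0.572, -0.541, 0.616], [0.0, 0.752, 0.659]]
bin call [([0.505, 0.157, 0.077], 0.76)]
bin call [([0.477, 0.118, -0.002], 0.57)]
hole_left call [([0.527, -0.206, 0.175], 0.68), ([0.504, 0.161, 0.082], 0.67)]
hole_left call [([0.522, 0.115, 0.086], 0.87), ([0.756, 0.076, 0.004], 0.19)]
hole_right call [([0.502, 0.158, 0.076], 0.57)]
hole_right call [([0.427, 0.123, 0.082], 0.8)]
bin_grip call [([0.499, 0.159, 0.077], 0.68)]
bin_grip call [([0.473, 0.167, 0.097], 0.96)]
shelf call [([0.521, -0.206, 0.175], 0.97)]
shelf call []
stud_line call [([0.524, -0.208, 0.181], 0.7)]
stud_line call [([0.527, -0.186, 0.176], 0.95)]
stud_face call [([0.53, -0.21, 0.174], 0.62)]
stud_face call [([0.535, -0.182, 0.172], 0.6)]
rack call [([0.711, 0.336, 0.082], 0.68), ([0.498, 0.16, 0.081], 0.52)]
rack call [([0.695, 0.31, -0.002], 0.87)]
bottle call [([0.765, 0.101, 0.086], 0.57)]
bottle call [([0.755, 0.075, -0.0], 0.96)]
tipbox call [([0.491, 0.462, 0.074], 0.64)]
tipbox call [([0.466, 0.451, 0.0], 0.8), ([0.694, 0.313, 0.0], 0.53)]
side [0.131 
[... 471 characters left out ...]
 0.6)]
shelf call [([0.464, -0.231, 0.16], 0.84)]
shelf call [([0.527, -0.187, 0.002], 0.73), ([0.461, 0.448, -0.002], 0.33)]
stud_line call [([0.462, -0.228, 0.159], 0.61)]
stud_line call [([0.526, -0.185, 0.178], 0.83)]
stud_face call [([0.462, -0.233, 0.157], 0.83)]
stud_face call [([0.532, -0.18, 0.176], 0.65)]
rack call [([0.67, 0.333, 0.074], 0.73), ([0.462, 0.163, 0.078], 0.22)]
rack call [([0.693, 0.311, 0.002], 0.75)]
bottle call [([0.736, 0.102, 0.082], 0.71)]
bottle call [([0.752, 0.081, 0.002], 0.73), ([0.694, 0.31, 0.001], 0.54)]
tipbox call [([0.452, 0.464, 0.07], 0.76), ([0.464, 0.159, 0.08], 0.41)]
tipbox call [([0.421, 0.124, 0.082], 0.7), ([0.463, 0.448, -0.004], 0.63)]
2.1
```

View pics/scene0.png

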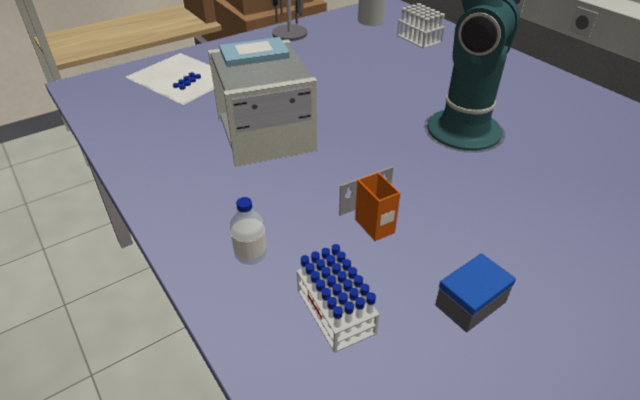

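View pics/side0.png

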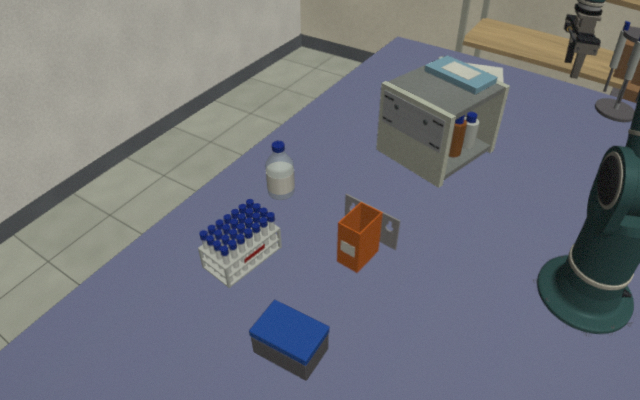

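The scene view shows the bin at (377,205) with its hanger plate facing the shelf. The shelf's mounting plate spans about (232-312, 90-130), with studs near (253,107) and (294,104). The side view shows the plate at about (383-445, 85-145), partly overlapping the shelf's corner. I'll zoom in on the plate and fit the planes from depth.

```bash
cat > h.py <<'E'
import numpy as np, cv2
from station import env, effector, solver, viewer, workorder, search_frame, tip_of
def rays(info,px):
    n=cv2.undistortPoints(np.float64(px).reshape(-1,1,2),np.array(info["intrinsics"]),np.array(info["dist_coeffs"])).reshape(-1,2)
    return np.c_[n[:,0],-n[:,1],-np.ones(len(n))]   # camera axes, unit depth
def cam(name,s=None):
    i=viewer.camera_info(name)
    if "eye" in i: return i,np.array(i["eye"]),np.array(i["rotation"])
    T=np.array(i["T_tool_cam"]); R=np.array(s["tcp_rot"])
    return i,np.array(s["ee_pos"])+R@T[:3,3],R@T[:3,:3]
def cloud(name,d,poly,s=None):
    i,e,R=cam(name,s); m=np.zeros(d.shape,np.uint8); cv2.fillPoly(m,[np.int32(poly)],1)
    v,u=np.nonzero((m>0)&(d>0)); return e+(rays(i,np.c_[u,v])*d[v,u][:,None])@R.T, np.c_[u,v]
def plane(P):
    for k in range(4):
        c=P.mean(0); n=np.linalg.svd(P-c,full_matrices=False)[2][2]; r=(P-c)@n
        P=P[abs(r)<max(2*np.median(abs(r)),.001)]
    return c,n,r.std()
def hit(name,px,c,n,s=None):
    i,e,R=cam(name,s); r=rays(i,px)@R.T
    return e+r*(((c-e)@n)/(r@n))[:,None]
E
python3 - <<'E'
from h import *
polys={"scene":[(238,103),(306,96),(308,118),(240,126)],"side":[(388,97),(442,125),(442,140),(388,115)]}
for c in polys:
    f=np.load(f"/tmp/{c}0.npz"); P,_=cloud(c,f["d"],polys[c]); c0,n,s=plane(P); print(c,len(P),c0,n,np.degrees(np.arctan2(n[0],n[1])),s)
a=np.load("/tmp/scene0.npz")["p"][80:140,220:325]; b=np.load("/tmp/side0.npz")["p"][70:165,370:455]
A=cv2.resize(a,None,fx=7,fy=7,interpolation=cv2.INTER_CUBIC); cv2.imwrite("pics/za.png",A[:,:,::-1])
B=cv2.resize(b,None,fx=6,fy=6,interpolation=cv2.INTER_CUBIC); cv2.imwrite("pics/zb.png",B[:,:,::-1])
E
```

```text
scene 1633 [ 0.52778171 -0.18633104  0.14945573] [-0.2808987  -0.95968758  0.009781  ] -163.68534842672338 0.0011633584895143954
side 956 [ 0.5156687  -0.18358329  0.16026908] [ 0.27585024  0.96026846 -0.04232171] 16.027435658819776 0.000997663028923763
```

View pics/za.png

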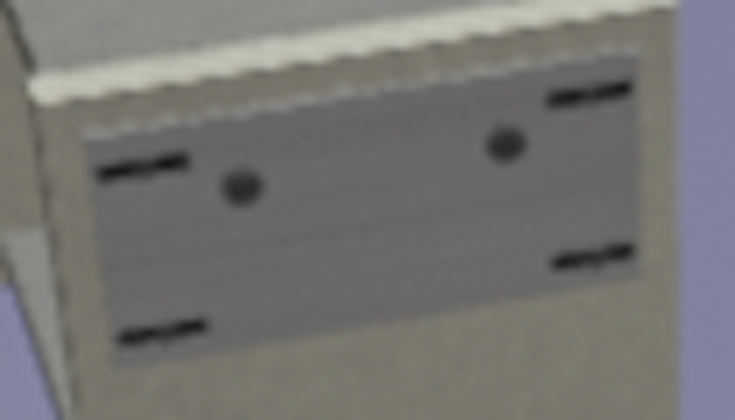

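View pics/zb.png

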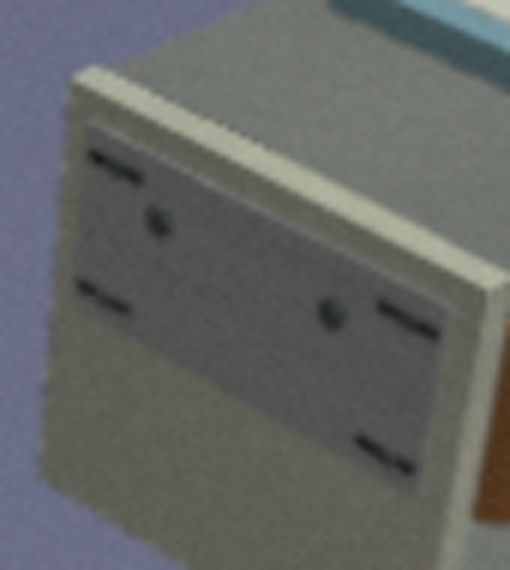

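Both crops show the plate corners and the two dark stud heads clearly. In the first crop the heads are at about (242,188) and (506,145), and in the second at about (159,221) and (332,314). Next I'll compute the stud offset d and take a close look with the wrist camera.

```bash
python3 - <<'E'
from h import *
za=lambda x:np.array([220,80])+(np.float64(x)+.5)/7-.5
zb=lambda x:np.array([370,70])+(np.float64(x)+.5)/6-.5
D={"scene":(za([(242,188),(506,145)]),za([(85,132),(110,365),(637,50),(637,275)]),[(238,103),(306,96),(308,118),(240,126)]),
"side":(zb([(159,221),(332,314)]),zb([(88,122),(75,308),(447,303),(413,490)]),[(388,97),(442,125),(442,140),(388,115)])}
for c,(st,co,po) in D.items():
    f=np.load(f"/tmp/{c}0.npz"); P,_=cloud(c,f["d"],po); c0,n,s=plane(P)
    n[2]=0; n/=np.linalg.norm(n); n*=-np.sign(n[1])     # shelf x (into the shelf)
    y=np.array([-n[1],n[0],0])
    if 1: x=-1*-n  # n points to -y world
    C=hit(c,co,c0,n); S=hit(c,st,c0-.009*n,n)
    o=C.mean(0); print(c,"n",n,"ctr",o,"cor y",(C-o)@y,"z",C[:,2],"stud y",(S-o)@y,"z",S[:,2]," x off",(S-o)@n)
    yl=(C[[0,1]].mean(0)-C[[2,3]].mean(0)); print(" yaw from edges",np.degrees(np.arctan2(yl[1],yl[0])))
i=viewer.camera_info("wrist"); print(np.round(i["T_tool_cam"],3),i["intrinsics"])
for c,po in (("scene",[(345,190),(354,187),(354,208),(345,211)]),("side",[(382,222),(396,230),(394,243),(382,236)])):
    f=np.load(f"/tmp/{c}0.npz"); P,_=cloud(c,f["d"],po); c0,n,s=plane(P); print(c,len(P),c0,n,np.degrees(np.arctan2(n[0],n[1])))
E
```

```text
scene n [-0.28091214 -0.95973349  0.        ] ctr [ 0.52751655 -0.18625343  0.15481556] cor y [ 0.09838378  0.1003967  -0.09997727 -0.09880321] z [0.20268706 0.10895525 0.20010125 0.10751866] stud y [ 0.04793481 -0.04786752] z [0.17658909 0.17623504]  x off [-0.009 -0.009]
 yaw from edges -16.3146515732766
side n [-0.27609762 -0.9611296  -0.        ] ctr [ 0.52602296 -0.1865577   0.15207041] cor y [ 0.0984498   0.09673124 -0.09782239 -0.09735865] z [0.19821824 0.10338548 0.19947167 0.10720627] stud y [ 0.04608785 -0.04977846] z [0.17541816 0.17467059]  x off [-0.009 -0.009]
 yaw from edges -16.027435658819805
[[ 0.     0.962  0.272  0.077]
 [ 1.    -0.    -0.    -0.001]
 [-0.     0.272 -0.962 -0.169]
 [ 0.     0.     0.     1.   ]] [[310.83157137   0.         318.65428753]
 [  0.         310.83157137 197.04033355]
 [  0.           0.           1.        ]]
scene 220 [0.50166121 0.10286362 0.05252509] [-0.71769449  0.67236458 -0.18121942] -46.86775691964833
side 210 [0.43033141 0.11370643 0.05491364] [ 0.57046575  0.65245866 -0.49886524] 41.16425393374604
```

```bash
cat >> h.py <<'E'
def tool(yaw):  # tool pointing down, x axis at world heading yaw (rad)
    x=np.array([np.cos(yaw),np.sin(yaw),0]); z=np.array([0,0,-1.]); return np.c_[x,np.cross(z,x),z]
SN=np.radians(-(180-73.8))   # heading of shelf x
SY=SN+np.pi/2
E
python3 - <<'E'
from h import *
s=env.sense(); print(np.round(s["tcp_rot"],2).tolist())
p=np.array([.474,.166,.36]); yaw=np.radians(-92.7)
for q in ([.474,.166,.081],[.54,-.14,.171],[.54,-.14,.28]):
  for k in (0,np.pi):
    a=solver.inverse_kinematics(q,tool((yaw if q[1]>0 else SN)+k)); print(q,k,None if a is None else np.round(a,2))
env.movel([.218,-.612,.38],rate=.2)
k=0
env.reach(p,tool(yaw))
s=env.sense(); P,d=viewer.read_camera("wrist"); cv2.imwrite("pics/w1.png",P[:,:,::-1])
np.savez("/tmp/w1.npz",p=P,d=d,ee_pos=s["ee_pos"],tcp_rot=s["tcp_rot"])
for n in ("hole_left","hole_right","bin_grip","bin"): print(n,[(np.round(x["at"],4).tolist(),round(x["score"],2)) for x in tip_of("wrist",n)[:2]])
print(s["t"],s["joint_positions"],s["wrist_force"])
E
```

```text
[[0.94, 0.34, -0.0], [0.34, -0.94, -0.0], [-0.0, 0.0, -1.0]]
[0.474, 0.166, 0.081] 0 [ 0.54  0.93 -1.33  2.01  1.04  1.13  1.83]
[0.474, 0.166, 0.081] 3.141592653589793 [ 0.4   0.69 -1.05  2.01  0.78  0.9  -1.12]
[0.54, -0.14, 0.171] 0 [ 1.09  0.81 -1.32  1.82  0.84  1.22  2.36]
[0.54, -0.14, 0.171] 3.141592653589793 [ 0.59  0.42 -0.49  1.85  0.24  0.94 -0.3 ]
[0.54, -0.14, 0.28] 0 [ 1.11  0.61 -1.31  1.7   0.61  1.31  2.54]
[0.54, -0.14, 0.28] 3.141592653589793 [ 0.6   0.3  -0.5   1.73  0.16  1.15 -0.23]
hole_left [([0.5204, 0.1166, 0.0861], 0.65)]
hole_right [([0.4237, 0.1278, 0.0838], 0.94), ([0.5212, 0.1168, 0.0848], 0.18)]
bin_grip [([0.4767, 0.1665, 0.1003], 0.78)]
bin [([0.4708, 0.1242, -0.0], 0.62)]
5.9583 [ 0.65165422  0.33778312 -1.28963299  1.71279024  0.33275821  1.34451191
  2.39329488] [-0.01721751 -0.15496439  0.13258623]
```

View pics/w1.png

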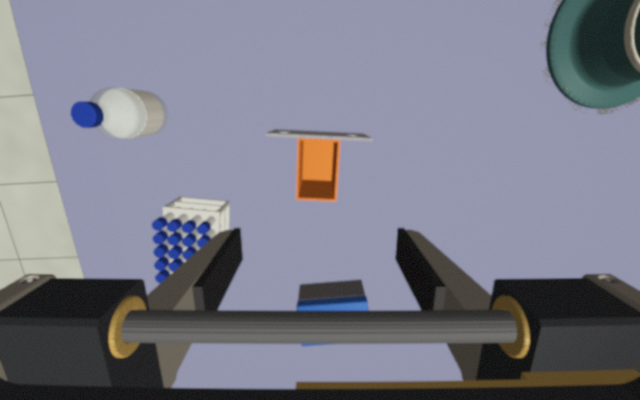

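The wrist view shows the bin's rim at about (297-340, 138-201) and the edge of the plate from (268,133) to (371,138). I'll project these onto their known heights to get yaw and position.

```bash
python3 - <<'E'
from h import *
f=np.load("/tmp/w1.npz"); p=f["p"].astype(int)
m=((p[:,:,0]>p[:,:,2]+60)).astype(np.uint8); m[205:]=0; m[:120]=0; m[:,:280]=0;m[:,360:]=0
u=[];L=[];Rr=[]
for v in range(148,196,2):
    c=np.nonzero(m[v])[0]; L.append((c[0]-.5,v)); Rr.append((c[-1]+.5,v))
z=np.array([0,0,1.]); c0=np.array([0,0,.12])
L=hit("wrist",L,c0,z,f);Rr=hit("wrist",Rr,c0,z,f)
for A in (L,Rr): print(np.degrees(np.polyfit(A[:,1],A[:,0],1)[0]),A[:,0].mean(),A[:,1].mean())
w=(L-Rr); print("width",np.linalg.norm(w[:,:2],axis=1).mean())
vv=[np.nonzero(m[:,u])[0][[0,-1]] for u in range(302,336,3)]
U=np.arange(302,336,3)
F=hit("wrist",np.c_[U,[x[1]+.5 for x in vv]],c0,z,f); print("front",F.mean(0),np.degrees(np.polyfit(F[:,0],F[:,1],1)[0]))
# plate by intensity profile
for u in (275,285,355,365): print(u,[int(x) for x in p[126:146,u].sum(1)])
E
```

```text
5.627909499974634 0.5044334834722949 0.16750185063722345
5.73695355843208 0.44840557275089427 0.17020969078773265
width 0.056093307793023656
front [0.47644095 0.20931726 0.12      ] -5.00026890820668
275 [476, 467, 434, 372, 293, 264, 312, 414, 496, 512, 503, 485, 481, 473, 473, 472, 478, 468, 472, 473]
285 [472, 470, 455, 404, 356, 397, 449, 457, 471, 503, 509, 498, 482, 477, 476, 475, 475, 476, 477, 476]
355 [473, 473, 478, 473, 474, 459, 419, 355, 340, 374, 415, 457, 503, 516, 503, 483, 476, 473, 476, 476]
365 [473, 477, 472, 475, 475, 472, 464, 440, 381, 308, 298, 379, 460, 501, 503, 489, 480, 474, 473, 477]
```

```bash
python3 - <<'E'
from h import *
R=tool(np.radians(-95.5)); g=[.4763,.1671]
env.movel(g+[.16],R,.2); env.movel(g+[.082],R,.1)
effector.grasp(35); s=env.sense(); print(s["gripper_width"],s["grasp_force"],s["wrist_force"],s["t"])
env.movel(g+[.20],R,.1)
# carry: in front of the shelf, plate ~45 mm from the stud faces
d=-.001; n=np.array([np.cos(SN),np.sin(SN),0]); y=np.array([-n[1],n[0],0]); o=np.array([.5268,-.1864,0])
p=o+d*y-(.046+.05)*n; p[2]=.082+.090
env.movel([p[0]-.02,.1,.20],tool(SN),.15)
env.movel(p,tool(SN),.12); env.pause(.3)
s=env.sense(); print(p,s["ee_pos"],s["wrist_force"],s["moment"],s["gripper_width"],s["t"],s["joint_positions"])
P,dd=viewer.read_camera("wrist"); cv2.imwrite("pics/w2.png",P[:,:,::-1]); np.savez("/tmp/w2.npz",p=P,d=dd,ee_pos=s["ee_pos"],tcp_rot=s["tcp_rot"])
for nm in ("hole_left","hole_right","bin","stud_line","stud_face"): print(nm,[(np.round(x["at"],4).tolist(),round(x["score"],2)) for x in tip_of("wrist",nm)[:1]])
E
```

```text
0.055716505258890485 35.00030994415283 [ 0.1517052  -0.60042123  1.91633906] 8.925
[ 0.55262285 -0.09393282  0.172     ] [ 0.5526378  -0.09372453  0.17203491] [-0.72627747  0.01015438 -1.57277016] [ 0.11481948 -0.03690685  0.02191827] 0.05615443931209835 13.0833 [ 0.84859515  0.58891973 -0.99442496  1.8186495   0.56678112  1.05009661
  2.49390552]
hole_left [([0.5886, -0.1528, 0.1746], 0.96)]
hole_right [([0.4921, -0.1231, 0.1716], 0.88)]
bin [([0.5389, -0.136, 0.0894], 0.94)]
stud_line [([0.5255, -0.183, 0.1724], 0.57)]
stud_face [([0.5237, -0.1786, 0.1759], 0.67)]
```

View pics/w2.png

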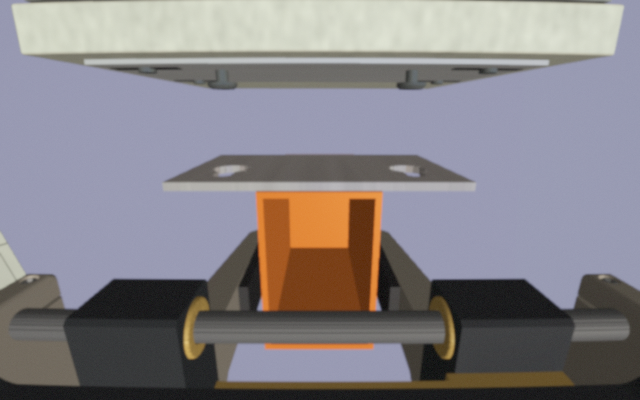

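The view shows both stud heads at about (222,86) and (411,86), and the plate's top edge running from (164,186) to (474,186). The yaw is aligned, and the studs sit about 1 mm to image-left. I'll refine this numerically.

```bash
python3 - <<'E'
from h import *
f=np.load("/tmp/w2.npz"); g=f["p"].astype(int).sum(2)
n=np.array([np.cos(SN),np.sin(SN),0]); y=np.array([-n[1],n[0],0]); T=f["ee_pos"]
# heads: dark blobs rows 82..90
for a,b in ((195,250),(385,440)):
    w=np.clip(330-g[82:91,a:b],0,None).astype(float); w[w<40]=0; U=np.arange(a,b)
    cols=U[w.sum(0)>60]; print("head",(w.sum(0)*U).sum()/w.sum(),cols[0],cols[-1], "rows",(w.sum(1)*np.arange(82,91)).sum()/w.sum())
    px=[((cols[0]+cols[-1])/2,86)]
    # head plane: x = TCP + .096-.009 by plan
    h=hit("wrist",px,T+n*.087,n,f)[0]-T; print("  rel TCP x,y,z",h@n,h@y,h[2]+T[2])
print([int(x) for x in g[186,155:176]],[int(x) for x in g[186,464:484]])
e=hit("wrist",[(164,186.),(474,186.)],T+np.array([0,0,.036]),np.array([0,0,1.]),f)-T
print("edge x",e@n,"y",e@y)
P,_=cloud("wrist",f["d"],[(175,184),(465,184),(465,189),(175,189)],f); print("top edge z",np.percentile(P[:,2],[10,50,90]),"x",np.median((P-T)@n))
P,_=cloud("wrist",f["d"],[(250,162),(390,162),(420,180),(220,180)],f); c,nn,s=plane(P); print("plate",len(P),(c-T)@n,c[2],nn,"yaw",np.degrees(np.arctan2(nn@y,nn@n)),s)
E
```

```text
head 218.72732621669329 195 236 rows 85.2308985458519
  rel TCP x,y,z 0.08699999999999998 0.04786994582178111 0.18799835141078047
head 409.3806382498872 396 437 rows 84.98336716283265
  rel TCP x,y,z 0.08700000000000001 -0.045938780657522035 0.18886335570559196
[489, 490, 491, 488, 487, 489, 491, 505, 517, 520, 520, 519, 525, 526, 521, 523, 526, 524, 526, 523, 525] [534, 538, 538, 535, 541, 541, 541, 542, 545, 548, 545, 526, 503, 489, 493, 489, 489, 489, 492, 486]
edge x [0.04372886 0.04385959] y [ 0.06821734 -0.06942087]
top edge z [0.20632467 0.20710125 0.2078707 ] x 0.043310239322107494
plate 3251 0.04524498319194514 0.18408428338176253 [0.27829498 0.96049202 0.00264219] yaw -179.9585282395853 0.00014013236788556986
```

```bash
python3 - <<'E'
from h import *
n=np.array([np.cos(SN),np.sin(SN),0]); y=np.array([-n[1],n[0],0]); s=env.sense()
p=np.array([.55262285,-.09393282,.172])+.0013*y+.034*n
env.movel(p,tool(SN),.06); env.pause(.2); s=env.sense(); print(p.tolist(),s["ee_pos"],s["wrist_force"],s["t"])
P,dd=viewer.read_camera("wrist"); np.savez("/tmp/w3.npz",p=P,d=dd,ee_pos=s["ee_pos"],tcp_rot=s["tcp_rot"])
c=P[120:220,150:490]; cv2.imwrite("pics/w3.png",cv2.resize(c[:,:,::-1],None,fx=2.35,fy=4,interpolation=cv2.INTER_CUBIC))
E
```

```text
[0.5443855341860462, -0.12694549375086706, 0.172] [ 0.54448285 -0.12643818  0.17206535] [-0.50873482 -0.77713226 -1.78303381] 14.3
```

View pics/w3.png

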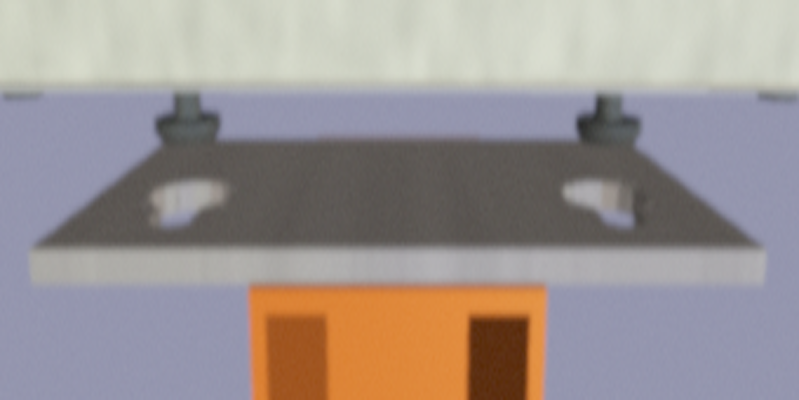

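In the closer view, the heads' midpoint and the plate's midpoint coincide at crop column 398.5. I'll approach the studs with a force guard.

```bash
cat >> h.py <<'E'
N=np.array([np.cos(SN),np.sin(SN),0]); Y=np.array([-N[1],N[0],0]); P0=np.array([0.5443855341860462,-0.12694549375086706,.172])+.016*-0*N
def insert(p,f0,step=.0005,nmax=40,fmax=5):
    """advance along N until contact force exceeds fmax"""
    for k in range(nmax):
        p=p+step*N; env.movel(p,tool(SN),.02); s=env.sense(); f=s["wrist_force"]-f0
        if abs(f@N)>fmax or abs(f@Y)>fmax or abs(f[2])>8: break
    print("adv %.4f x_tcp %.4f"%((p-P0)@N,(s["ee_pos"]-P0)@N),"F n,y,z",np.round([f@N,f@Y,f[2]],2),"M",np.round(s["moment"],2),"t",s["t"]); return p
E
python3 - <<'E'
from h import *
f0=env.sense()["wrist_force"]
p=insert(P0.copy(),f0,.001,5); p=insert(p,f0,.0005,8); 
if abs((p-P0)@N)>.0085: p=insert(p,f0,.0005,14)
np.save("/tmp/p.npy",p); np.save("/tmp/f0.npy",f0)
E
```

```text
adv 0.0050 x_tcp 0.0051 F n,y,z [-2.31 -0.18 -1.22] M [ 0.17 -0.08  0.06] t 15.6
adv 0.0090 x_tcp 0.0090 F n,y,z [-1.16  0.33 -0.7 ] M [ 0.17 -0.1   0.05] t 17.6
adv 0.0160 x_tcp 0.0159 F n,y,z [-2.55  0.92 -1.54] M [ 0.28 -0.11 -0.09] t 21.1
```

```bash
python3 - <<'E'
from h import *
p=insert(np.load("/tmp/p.npy"),np.load("/tmp/f0.npy"),.0005,8,6); np.save("/tmp/p.npy",p); env.pause(.2)
s=env.sense(); f=s["wrist_force"]-np.load("/tmp/f0.npy"); print(f@N,f@Y,f[2])
P,dd=viewer.read_camera("wrist"); np.savez("/tmp/w4.npz",p=P,d=dd,ee_pos=s["ee_pos"],tcp_rot=s["tcp_rot"])
c=P[80:220,150:490]; cv2.imwrite("pics/w4.png",cv2.resize(c[:,:,::-1],None,fx=2.35,fy=4,interpolation=cv2.INTER_CUBIC))
E
```

```text
adv 0.0170 x_tcp 0.0160 F n,y,z [-6.08  0.44 -0.73] M [ 1.12 -0.48 -0.25] t 21.6
-7.100634422804942 -0.6449588509848536 -0.8963002655162353
```

View pics/w4.png

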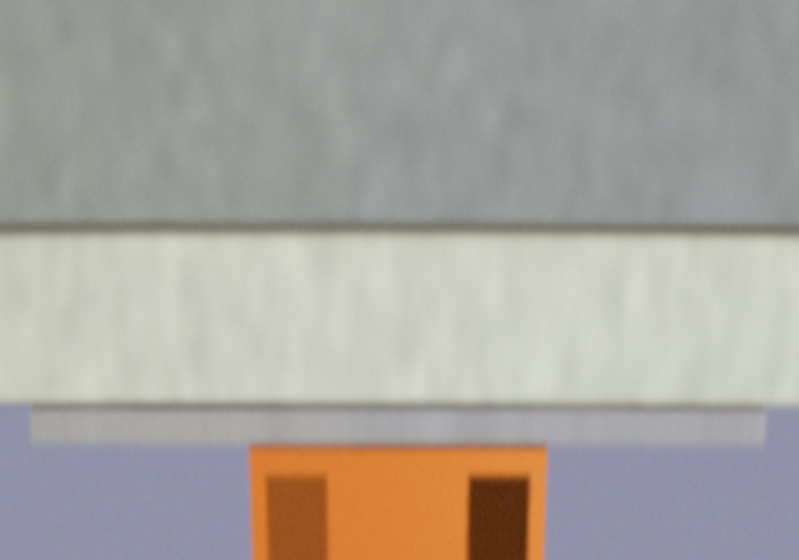

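The plate is flush against the mounting plate with about 7 N of contact. I'll ease back 0.7 mm and lower it with a force guard.

```bash
python3 - <<'E'
from h import *
p=np.load("/tmp/p.npy"); f0=np.load("/tmp/f0.npy")
p=p-.0007*N; env.movel(p,tool(SN),.02); z0=p[2]
for k in range(40):
    p=p-[0,0,.001 if k<14 else .0005]; env.movel(p,tool(SN),.02); s=env.sense(); f=s["wrist_force"]-f0
    if k%4==3 or k>13: print(round((z0-p[2])*1e3,1),np.round([f@N,f@Y,f[2]],2))
    if f[2]>5 or abs(f@N)>12 or abs(f@Y)>8 or z0-p[2]>.022: break
env.pause(.3); s=env.sense(); f=s["wrist_force"]-f0
print("end",round((z0-p[2])*1e3,1),np.round([f@N,f@Y,f[2]],2),s["ee_pos"],(s["ee_pos"]-P0)@N,s["t"],s["grasp_force"])
np.save("/tmp/p.npy",p)
E
```

```text
4.0 [-6.32  0.72 -0.18]
8.0 [-6.    0.11  0.52]
12.0 [-6.9  -0.33  0.63]
14.5 [-6.97 -0.51  0.31]
15.0 [-6.69 -0.9   1.22]
15.5 [-6.73 -0.36  0.77]
16.0 [-7.07 -0.05  0.56]
16.5 [-6.23 -0.22  0.34]
17.0 [-6.99 -0.79  0.25]
17.5 [-6.14 -0.58  1.08]
18.0 [-7.37 -0.97  4.8 ]
18.5 [-6.21 -1.96  7.4 ]
end 18.5 [-5.09 -2.08  6.71] [ 0.54004347 -0.1423509   0.15423188] 0.016005110481079415 28.15 35.00549376010895
```

It seated about 17.7 mm down, as expected. Now I'll release and retreat.

```bash
python3 - <<'E'
from h import *
p=np.load("/tmp/p.npy"); effector.release(); env.pause(.2)
env.movel(p+[0,0,.10],tool(SN),.1); env.movel(p+[0,0,.16]-.08*N,tool(SN),.15); env.pause(.5)
s=env.sense(); print(s["t"],s["gripper_width"],s["wrist_force"])
for c in ("wrist","scene"):
    P,d=viewer.read_camera(c)
    for nm in ("hole_left","hole_right","bin"): print(c,nm,[(np.round(x["at"],4).tolist(),round(x["score"],2)) for x in tip_of(c,nm)[:1]])
    if c=="scene": cv2.imwrite("pics/s5.png",cv2.resize(P[50:220,180:380,::-1],None,fx=3,fy=3))
E
```

```text
31.5 0.09152706141081536 [-0.27666748 -0.91086095  0.5169198 ]
wrist hole_left [([0.5756, -0.2002, 0.1589], 0.9)]
wrist hole_right [([0.482, -0.1724, 0.1549], 0.75)]
wrist bin [([0.5262, -0.1869, 0.0732], 0.67)]
scene hole_left [([0.5771, -0.2015, 0.1595], 0.89)]
scene hole_right [([0.4848, -0.1747, 0.1527], 0.94)]
scene bin []
```

View pics/s5.png

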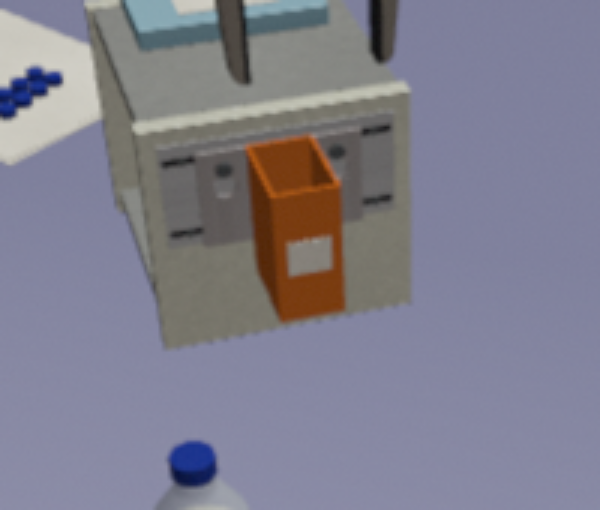

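The bin hangs upright. Both stud heads, at crop (224,170) and (337,152), are at the tops of the slots, and the gripper is clear.

```bash
python3 -c "
from station import workorder; print(workorder.finish_job())"
```

```text
the job is handed in; nothing more can be done
None
```

The bin hangs upright on both studs with the gripper clear, and I've handed the job in (no verdict was shown); contact stayed near 7 N and about 32 s of the 72 s were used.

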